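# Tip the brass nut out of the parts carousel

### The arm

A 6-joint arm with a two-finger parallel gripper is mounted at the origin on the work surface. World frame = base frame: x ahead of the robot, y to its left, z up, the work surface at z = 0. Lengths are in m, angles in rad, forces in N, time in s.
With the tool pointing down it reaches from about 0.4 to 0.925 m from the base axis. Payload 3.4 kg.
Tool frame: the origin (TCP) lies midway between the tips of the shut fingers; the grasp point (between the pads) lies 19 mm behind it (ctrl.grip_depth is the distance from the TCP to the grasp point, in m); z points along the fingers, y is the line along which they close (so a half turn about z gives the same grasp; the last joint's range is limited). The gripper opens to 85 mm and grips with 20 to 120 N. Pads are 22 mm wide; open, the fingers measure 114 mm over their backs; the gripper's body (76 mm by 85 mm) begins 54 mm behind the grasp point. The pads swing forward as they close: fully open they stand 13 mm farther back than shut.
Start: joints at [-1.238, 0.307, 1.506, -0, 1.328, -0.073], TCP at [0.227, -0.528, 0.231] pointing down, gripper open.
Joint ranges: [-3.12, 3.12], [-1.05, 2.28], [0.14, 2.33], [-1.42, 4.57], [0.1, 2.73], [-2.68, 2.68]. Speed limits (rad/s): [2.57, 2.57, 3.14, 3.14, 3.14, 3.14].

### API

Orientations are given as a unit quaternion [x, y, z, w].
In Python, from bench import ctrl, optics, order gives the robot as it stands.
- The arm moves only by the tool apply_moves, never from a script. Its argument "series" is text: rows parted by semicolons, each of 4 numbers parted by spaces: the shift along the tool's x, y, z normalised to -1 to 1, where 1 is 3 cm, then the turn about the tool's z normalised to -1 to 1, where 1 is 8 degrees. A call has 1 to 10 rows; each row shifts and turns the commanded pose from where the row before left it, along the tool's axes as they then stand; what a row does not reach is not made up. A row lasts 1/8 s, in which the tool goes at most 62.5 mm and 10.7 degrees, less where a joint would pass 70% of its speed; a pose out of reach is approached as far as the arm can. A call with a number of a shift or a turn outside -1 to 1 is refused whole. A call with a gripper value outside its range is refused whole. "fingers" is the closure, from -1 (fully open) to 1 (shut), so that 0 is half open, set as the call begins (left out, the last holds). The fingers move at their own pace and stop on an object; "force" is the grip in N (left out, the last holds). Time passes only in rows, so rows that do not move let the fingers close. It gives the time, the measured TCP pose, the force, the opening and the grip force at its end, in the units of the state.
- ctrl.read_state(): the state, without advancing time (a new reading comes with each control period).
- optics.capture(name): name is "side" or "top" or "wrist"; returns (picture, depth): 384x512x3 uint8, blue, green, red; 384x512 float32, m along the optical axis (not along the pixel's ray), 0 where there is no reading.
- optics.camera_info(name): a dict with "vfov" (degrees; the focal length in pixels is half the picture's height over the tangent of half this angle, whatever the lens; pixels are square), "cx", "cy" (the principal point, pixels), "R" (3x3) and "t" (3): a world point X has camera coordinates R X + t; the wrist camera has in their place "mount" (4x4, takes a point from camera to tool coordinates, whose origin is the TCP and whose axes are the flange's). Camera axes: x right, y down, z forward; pixel columns grow to the right and rows downward; lengths in m; the calibration is good to about 2 mm. A picture is of the moment at which its call begins: read the wrist's pose just before it. camera_info takes no time and is no camera call.
- order.close_job(): hands the job in; it is judged then, once.
The state is a dict: "clock": time; "q": joint angles; "joint_velocities": joint speeds; "effort": joint torques, N m; "ee_pos": TCP position; "tcp_rot": TCP orientation; "ft_force": force on the tool from outside, world axes, zero at the start; "moment": the same for the moment, N m; "opening": finger opening in m; "grasp_force": force on a finger pad.
Only numpy, scipy, OpenCV 4.12 (cv2) and the standard library are available. Lean on these libraries where they do the work, as an engineer would, in place of code of your own. Each camera call takes 0.05 s, during which the arm holds its last target. There are 200 camera calls.

### The job

A tap needs its brass hexagon nut from the parts carousel in the under-sink drawer. Turn the wheel by its knob until the nut's compartment faces the spout, then tip the carousel by its handle so that the nut slides out into the white tub, and let it swing back level. Do not pick the nut out with the fingers, and leave the elbow and the tee in the carousel.

Things in the scene. Friction and masses are not known exactly. Their poses are not given: they have to be found in the camera images.
- wheel (a joint): Turn (rad) of the carousel's white wheel (radius 88 mm, floor 145 mm above the table, five 72 degree compartments, dividers 30 mm high) about its upright axis; counterclockwise from above is positive, stops at -2 and 2. It stays where left (0.06 N m friction). At 0 one compartment is centred on the spout. A clear 30 mm wall round it opens only at the spout.
- cradle (a joint): Tip angle (rad) of the whole carousel: 0 level, positive lowers the spout, stop 0.9. The tipping axis is level, square to the spout, crossing the wheel's axis at its floor, 145 mm up, between side posts at 115 mm. A spring holds it level (0.2 N m; 0.55 at 0.9) and swings it back in about a second when let go. Parts in the facing compartment slide out by 0.8.
- knob_grip (a point): Grip point of the grey knob bar on top of the wheel, on its axis, 72 mm above the wheel floor. The bar, 48 mm long, 16 mm wide and 40 mm high (50 to 90 mm above the wheel floor), lies along this point's x axis, turns with the wheel and points at the spout when the wheel reads 0. Hub below it 40 mm across.
- bail_bar (a point): Middle of the level steel crossbar of the U-shaped tipping handle at the back of the carousel, opposite the spout: 12 mm thick, 100 mm between its legs, along this point's y axis (x points to the spout). When level it is 112 mm behind and 85 mm above the tipping axis. Pushed or pulled towards the spout it swings in an arc about that axis, rising as it goes forward.
- spout (a point): Middle of the outer end of the spout floor, 130 mm from the wheel axis when level, at wheel floor height. Its x axis points outward along the spout, y to the left when looking outward. The spout is a white chute 92 mm wide with side walls 24 mm high.
- nut: The wanted part: flat brass hexagon nut, 34 mm across flats, 12 mm thick, with a large 20 mm hole, 35 g; origin at the centre of its underside. It lies in one of the two compartments next to the one facing the spout, about 60 mm from the wheel axis.
- elbow: L-shaped brass pipe elbow lying flat, legs 34 mm long, 16 mm high, 50 g; origin at the underside near its middle. It lies in the other neighbouring compartment and stays in the carousel.
- tee: T-shaped brass pipe tee lying flat, 38 mm by 36 mm, 16 mm high, 60 g; origin at the underside near its middle. It starts in the compartment nearest the spout and stays in the carousel.
- tub: Loose open white plastic tub standing on the surface below the spout, 160 mm along the spout direction (its x axis), 150 mm across, 45 mm high, walls and floor 4 mm, 350 g; origin at the centre of its underside.
Not all that is in view belongs to the job. Leave any red or turquoise look-alike of the elbow alone.

How it is judged:
On the way, in this order (a step that is already met when the one before it is completed fails the run):
1. the wheel is turned so that the nut's compartment faces the spout, the carousel still level (y of nut in the frame of spout between -0.03 and 0.03 m and x of nut in the frame of spout between -0.11 and -0.03 m and value of joint cradle below 0.15 rad), for 0.2 s.
2. the carousel is tipped and the nut slides off the end of the spout (value of joint cradle above 0.2 rad and x of nut in the frame of spout above 0 m).
At the end, for the whole second after the job is handed in: The nut lies at rest inside the upright tub (tub tilted less than 10 degrees), the carousel is level again to within 0.15 rad, and the elbow and the tee are still inside the wheel (within 125 mm of the knob's grip point and above 120 mm) (x of nut in the frame of tub between -0.078 and 0.078 m and y of nut in the frame of tub between -0.073 and 0.073 m and z of nut in the frame of tub between 0 and 0.04 m and angle between tub's own z axis and vertical below 0.17 rad and linear speed of nut below 0.03 m/s and value of joint cradle below 0.15 rad and distance between each of elbow, tee and knob_grip below 0.125 m and height (world z) of each of elbow, tee above 0.12 m); the robot touches nothing.
It fails at once if the fingers touch the nut (contact force between the fingers and nut above 1 N).
It also fails if it takes over 58 s, if anything falls off the work surface, if the arm or the gripper's body presses on something with over 40 N, if the wrist force passes 120 N, or if a joint passes its speed limit or range.

## Working session

There is one attempt and no reset: what is moved stays moved. The work goes in short steps, Python scripts to look and compute and a tool call to move; the robot and the scene stay as the last step left them, time stands still between calls to the robot, and variables do not carry over. Pictures are saved under pics/ and viewed, at most 10 in all, crops included, and the job is handed in when it is done.

Besides the shell and the picture viewer there is one more tool, called after "Emit:" in YAML: its name, and indented under it one key for each argument. apply_moves: Moves the arm, as the interface text tells. Its arguments: {"type":"object","properties":{"series":{"type":"string"},"fingers":{"type":"number"},"force":{"type":"number"}},"required":["series"]}

```bash
mkdir -p pics
cat > h.py <<'E'
import numpy as np, cv2
from bench import ctrl, optics, order
from scipy.spatial.transform import Rotation as Ro
def f(i): return 192/np.tan(np.radians(i['vfov'])/2)
def cloud(d,i):
    v,u=np.mgrid[0:384,0:512]; F=f(i)
    c=np.stack([(u-i['cx'])/F*d,(v-i['cy'])/F*d,d],-1)
    return (c-np.array(i['t']))@np.array(i['R'])  # R^T (c-t)
E
python3 - <<'E'
from h import *
for n in ("top","side"):
    p,d=optics.capture(n); i=optics.camera_info(n); print(n,i)
    cv2.imwrite(f'pics/{n}0.png',p); np.savez(f'{n}0.npz',p=p,d=d,w=cloud(d,i))
s=ctrl.read_state(); print(s['clock'],s['ee_pos'],s['tcp_rot'],ctrl.grip_depth)
E
```

```text
top {'vfov': 47.75854080432, 'cx': 263.19139377532895, 'cy': 189.3341243048459, 'R': array([[ 0.01527932, -0.99951152, -0.02726285],
       [-0.99601002, -0.01281686, -0.0883163 ],
       [ 0.08792373,  0.02850349, -0.99571932]]), 't': array([0.10358224, 0.53853586, 0.87005169])}
side {'vfov': 56.803737715838835, 'cx': 255.988327259591, 'cy': 186.5807065558461, 'R': array([[-0.7016507 , -0.71243396, -0.0111421 ],
       [-0.32656281,  0.33543984, -0.88364973],
       [ 0.63327958, -0.61637486, -0.46801604]]), 't': array([0.4396698 , 0.28181282, 0.45017064])}
0.1 [ 0.227293   -0.5275023   0.23049517] [ 9.79384623e-01  2.02002337e-01 -1.22470415e-04 -8.94531244e-04] 0.0187
```

View pics/top0.png

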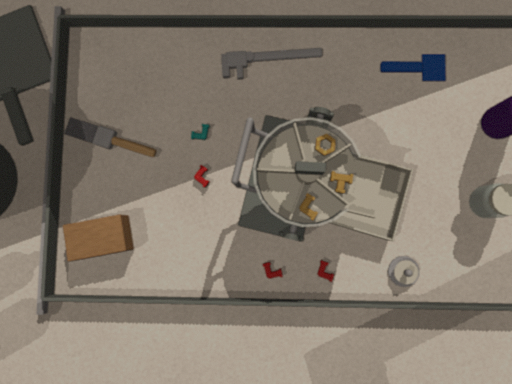

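View pics/side0.png

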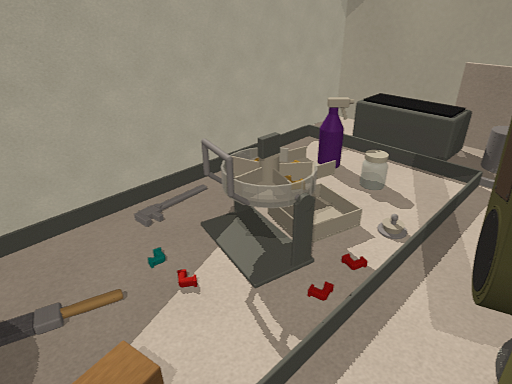

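The top view shows the carousel centred near (310,170), with its spout pointing right and slightly down towards the tub at (380,200). The brass candidates are the nut ring (325,145), the tee (341,181) and the elbow (309,207). The look-alikes are red at (202,176), (273,270), (326,270) and turquoise at (201,132). I choose the ring at (325,145) as the nut and will check it in a close crop.

```bash
cat >> h.py <<'E'
def ray(i,u,v,z):
    F=f(i);R=np.array(i['R']);t=np.array(i['t'])
    c=-R.T@t; d=R.T@np.array([(u-i['cx'])/F,(v-i['cy'])/F,1]); return c+d*(z-c[2])/d[2]
def brass(p):
    h=cv2.cvtColor(p,cv2.COLOR_BGR2HSV); return cv2.inRange(h,(14,110,100),(28,255,255))
E
python3 - <<'E'
from h import *
z=np.load('top0.npz');p,d,w=z['p'],z['d'],z['w'];i=optics.camera_info('top')
cv2.imwrite('pics/crop0.png',cv2.resize(p[95:245,225:420],None,fx=4,fy=4,interpolation=cv2.INTER_CUBIC))
m=brass(p);n,l,s,c=cv2.connectedComponentsWithStats(m)
for k in range(1,n):
    if s[k,4]>25: print(c[k],s[k,4],ray(i,*c[k],0.155).round(3),np.median(w[l==k],0).round(3))
# knob: high points
def rep(name,sel):
    q=w[sel]; print(name,len(q),q.mean(0).round(4),np.median(q,0).round(4),q.min(0).round(3),q.max(0).round(3))
    r=cv2.minAreaRect((q[:,:2]*1000).astype(np.float32)); print(r, cv2.boxPoints(r).round(0).tolist())
ok=d>0
U=np.mgrid[0:384,0:512][1];V=np.mgrid[0:384,0:512][0]
rep('knob',ok&(w[...,2]>.222)&(w[...,2]<.25)&(abs(U-310)<25)&(abs(V-168)<20))
rep('bail',ok&(w[...,2]>.215)&(w[...,2]<.25)&(U>225)&(U<258)&(V>110)&(V<195))
rep('tub',ok&(w[...,2]>.035)&(w[...,2]<.055)&(U>335)&(U<415)&(V>145)&(V<245))
rep('wall',ok&(w[...,2]>.168)&(w[...,2]<.182)&(U>240)&(U<370)&(V>110)&(V<235))
E
```

```text
[324.60696517 144.80597015] 201 [ 0.606 -0.     0.155] [0.604 0.001 0.157]
[132.49596774 146.76209677] 248 [0.599 0.343 0.155] [0.624 0.389 0.019]
[340.86821705 180.39534884] 258 [ 0.543 -0.029  0.155] [ 0.545 -0.028  0.16 ]
[308.36666667 207.12222222] 180 [0.495 0.028 0.155] [0.492 0.029 0.16 ]
[ 93.99812118 237.5054016 ] 2129 [0.436 0.405 0.155] [0.434 0.446 0.055]
knob 326 [0.555  0.0311 0.2347] [0.5549 0.0316 0.2353] [0.547 0.008 0.222] [0.565 0.055 0.238]
((555.703125, 31.037580490112305), (47.185264587402344, 16.37153434753418), 87.49618530273438) [[546.0, 8.0], [563.0, 7.0], [565.0, 54.0], [549.0, 55.0]]
bail 516 [0.5794 0.1396 0.2346] [0.5792 0.1397 0.2351] [0.527 0.123 0.215] [0.635 0.157 0.239]
((580.7433471679688, 139.86695861816406), (12.088520050048828, 110.91773986816406), 76.90886688232422) [[525.0, 147.0], [633.0, 121.0], [636.0, 133.0], [528.0, 158.0]]
tub 462 [ 0.5095 -0.1415  0.0436] [ 0.4975 -0.1563  0.0442] [ 0.438 -0.19   0.035] [ 0.608 -0.035  0.052]
((524.0567626953125, -112.99235534667969), (120.61390686035156, 150.4450225830078), 74.18822479248047) [[435.0, -151.0], [580.0, -192.0], [613.0, -75.0], [468.0, -34.0]]
wall 1298 [0.5609 0.0352 0.1746] [0.5607 0.041  0.1751] [ 0.462 -0.075  0.168] [0.65  0.146 0.181]
((555.977294921875, 35.408851623535156), (187.91107177734375, 220.46861267089844), 0.07365641742944717) [[462.0, 146.0], [462.0, -75.0], [650.0, -75.0], [650.0, 146.0]]
```

View pics/crop0.png

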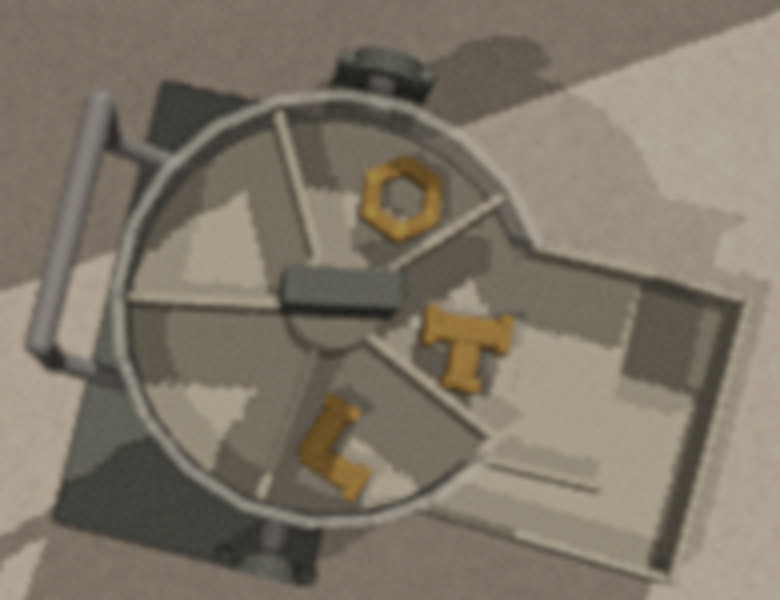

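The crop confirms the hexagon ring with a hole at crop (400,198) is the nut, with the tee at (465,345) and the elbow at (335,447). Geometry so far:
- **Axis:** (0.556, 0.031).
- **Spout azimuth:** -103°.
- **Knob azimuth:** -92.5°, so the wheel reads about +10.6° and needs a turn of about -82.6°.

First I raise the arm and travel.

Emit:
apply_moves:
  series: "0 0 -1 0; 0 0 -1 0; 0 0 -1 0; 0.97 -0.71 0 0; 0.97 -0.71 0 0; 0.97 -0.71 0 0; 0.97 -0.71 0 0; 0.97 -0.71 0 0; 0.97 -0.71 0 0; 0.97 -0.71 0 0"
  fingers: -0.1
  force: 40

```text
clock: 1.35
ee_pos: [0.3558, -0.3092, 0.3209]
tcp_rot: [0.979, 0.202, -0.0, -0.0]
ft_force: [0.0, -0.2, -0.0]
opening: 0.047
grasp_force: 0.0
```

Emit:
apply_moves:
  series: "0.97 -0.71 0 0; 0.97 -0.71 0 0; 0.97 -0.71 0 0; 0.97 -0.71 0 0; 0.97 -0.71 0 0; 0.97 -0.71 0 0; 0.97 -0.71 0 0; 0.97 -0.71 0 0; 0.97 -0.71 0 0; 0.97 -0.71 0 0"

```text
clock: 2.6
ee_pos: [0.5387, 0.0013, 0.3208]
tcp_rot: [0.979, 0.202, -0.001, -0.0]
ft_force: [-0.1, -0.5, 0.2]
opening: 0.0469
grasp_force: 0.0
```

Emit:
apply_moves:
  series: "0 0 0 -1; 0 0 0 -1; 0 0 0 -1; 0 0 0 -1; 0 0 0 -1; 0 0 0 -1; 0 0 0 -1; 0 0 0 -1; 0 0 0 0"

```text
clock: 3.72
ee_pos: [0.5382, 0.0002, 0.3209]
tcp_rot: [0.724, 0.69, -0.0, -0.0]
ft_force: [0.1, 0.3, -0.1]
opening: 0.0473
grasp_force: 0.0
```

```bash
cat >> h.py <<'E'
def to(x,y,z,yaw=None):
    s=ctrl.read_state();R=Ro.from_quat(s['tcp_rot']).as_matrix();d=R.T@(np.array([x,y,z])-s['ee_pos'])
    yw=np.degrees(np.arctan2(R[1,0],R[0,0]))
    print('t',s['clock'],'pos',s['ee_pos'].round(4),'xyaw',yw.round(2),'units',(d/.03).round(2),'F',s['ft_force'].round(1),'turn',None if yaw is None else (-((yaw-yw+180)%360-180)/8).round(2))
E
python3 -c "
from h import *
to(.5557,.031,.198,87.5);s=ctrl.read_state();print(s['opening'],s['q'])"
```

```text
t 3.725 pos [5.382e-01 2.000e-04 3.209e-01] xyaw 87.22 units [1.05 0.54 4.09] F [ 0.1  0.3 -0.1] turn -0.03
0.04728985219219968 [-7.80637667e-02  1.98720581e-01  1.43192880e+00  3.12735510e-05
  1.51198333e+00 -2.96014352e-02]
```

Emit:
apply_moves:
  series: "1 0.5 0 0; 0.05 0.04 1 0; 0 0 1 0; 0 0 1 0; 0 0 1 0; 0 0 0 0; 0 0 0 0"

```text
clock: 4.6
ee_pos: [0.5569, 0.0309, 0.2022]
tcp_rot: [0.724, 0.69, 0.0, 0.0]
ft_force: [0.0, -0.2, 0.2]
opening: 0.0467
grasp_force: 0.0
```

```bash
python3 -c "
from h import *
to(.5557,.031,.198,87.5)
p,d=optics.capture('side');cv2.imwrite('pics/s1.png',p)"
```

```text
t 4.6 pos [0.5569 0.0309 0.2022] xyaw 87.24 units [ 0.   -0.04  0.14] F [ 0.  -0.2  0.2] turn -0.03
```

View pics/s1.png

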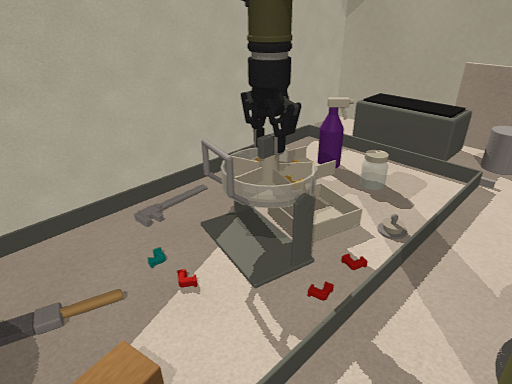

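The side view shows the fingers straddling the knob at about (267,148), clear of the wall and bail. Next I close and turn the wheel 82.6°.

Emit:
apply_moves:
  series: "0 0 0 0; 0 0 0 0; 0 0 0 0; 0 0 0 0; 0 0 0 0; 0 0 0 0"
  fingers: 1
  force: 40

```text
clock: 5.4
ee_pos: [0.5571, 0.0309, 0.2026]
tcp_rot: [0.724, 0.69, 0.001, 0.001]
ft_force: [0.1, -0.8, 5.2]
opening: 0.0153
grasp_force: 41.4
```

Emit:
apply_moves:
  series: "0 0 0 0.6; 0 0 0 0.9; 0 0 0 0.9; 0 0 0 0.9; 0 0 0 0.9; 0 0 0 0.9; 0 0 0 0.9; 0 0 0 0.9; 0 0 0 0.9; 0 0 0 0.9"

```text
clock: 6.65
ee_pos: [0.5578, 0.0303, 0.2026]
tcp_rot: [0.988, 0.152, 0.002, 0.001]
ft_force: [2.1, -1.2, 5.7]
opening: 0.0155
grasp_force: 41.3
```

Emit:
apply_moves:
  series: "0 0 0 0.9; 0 0 0 0.6; 0 0 0 0.2; 0 0 0 0; 0 0 0 0"

```text
clock: 7.28
ee_pos: [0.5579, 0.0301, 0.2026]
tcp_rot: [0.999, 0.036, 0.002, 0.001]
ft_force: [2.5, -2.2, 5.0]
opening: 0.0156
grasp_force: 41.4
```

Run:
```python
from h import *
to(.5557,.031,.198,4.9)
p,d=optics.capture('top');i=optics.camera_info('top');w=cloud(d,i)
m=brass(p);n,l,s,c=cv2.connectedComponentsWithStats(m)
a=np.radians(-103.1);ex=np.array([np.cos(a),np.sin(a)]);ey=np.array([-ex[1],ex[0]])
for k in range(1,n):
    if s[k,4]>15:
        q=ray(i,*c[k],.155); r=q[:2]-[.5557,.031]; print(c[k].round(),s[k,4],q.round(3),'spout xy',(r@ex-.13).round(3),(r@ey).round(3))
cv2.imwrite('pics/t2.png',cv2.resize(p[95:245,225:420],None,fx=4,fy=4))
```

```text
t 7.275 pos [0.5579 0.0301 0.2026] xyaw 4.14 units [-0.07 -0.03  0.15] F [ 2.5 -2.2  5. ] turn -0.09
[133. 146.] 315 [0.6   0.342 0.155] spout xy -0.443 -0.027
[266. 180.] 86 [0.541 0.103 0.155] spout xy -0.197 -0.03
[338. 188.] 221 [ 0.53  -0.023  0.155] spout xy -0.071 -0.012
[303. 207.] 234 [0.495 0.036 0.155] spout xy -0.122 -0.06
[ 95. 237.] 2181 [0.437 0.403 0.155] spout xy -0.466 -0.2
```

View pics/t2.png

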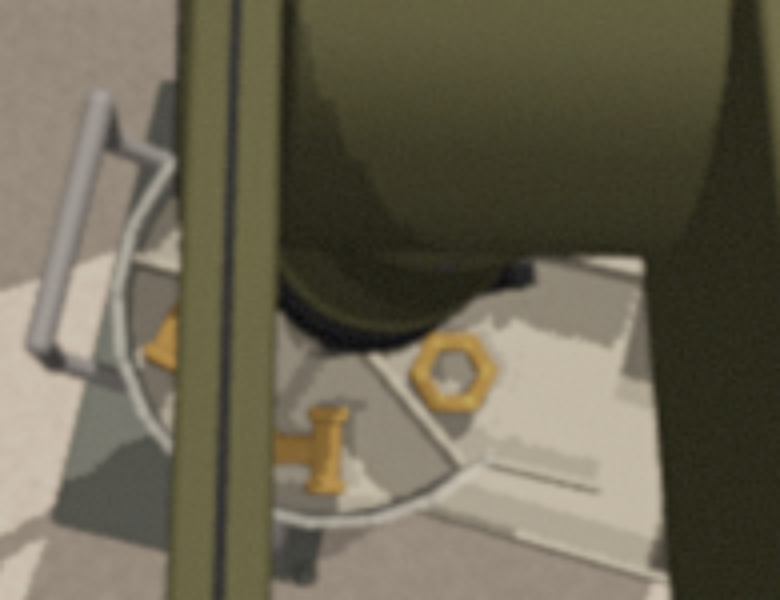

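The crop shows the nut at crop (453,373), or (-71, -12) mm in the spout frame. The tee at (310,450) and the elbow at (163,340) have moved away from the opening. Step 1 is met, so I release, rise, turn and shut the fingers behind the bail.

Emit:
apply_moves:
  series: "0 0 0 0; 0 0 0 0; 0 0 0 0; 0 0 0 0; 0 0 -1 0; 0 0 -1 0; 0 0 -1 0; 0 0 -1 0; 0 0 0 0"
  fingers: -0.1

```text
clock: 8.45
ee_pos: [0.5577, 0.031, 0.324]
tcp_rot: [0.999, 0.036, 0.003, 0.0]
ft_force: [0.7, -0.6, -0.0]
opening: 0.0471
grasp_force: 0.0
```

Emit:
apply_moves:
  series: "0 0 0 -1; 0 0 0 -1; 0 0 0 -1; 0 0 0 -1; 0 0 0 -1; 0 0 0 -1; 0 0 0 -1; 0 0 0 -1; 0 0 0 -1; 0 0 0 -0.1"
  fingers: 1

```text
clock: 9.7
ee_pos: [0.5555, 0.0309, 0.3199]
tcp_rot: [0.783, 0.622, -0.001, -0.001]
ft_force: [0.5, -0.3, -1.0]
opening: -0.0
grasp_force: 0.0
```

```bash
python3 -c "
from h import *
to(.591,.184,.207,76.9)"
```

```text
t 9.7 pos [0.5555 0.0309 0.3199] xyaw 76.87 units [5.24 0.   3.76] F [ 0.5 -0.3 -1. ] turn -0.0
```

Emit:
apply_moves:
  series: "1 0 0 0; 1 0 0 0; 1 0 0 0; 1 0 0 0; 1 0 0 0; 0.3 0 0 0; 0 0 1 0; 0 0 1 0; 0 0 1 0; 0 0 0.8 0"

```text
clock: 10.95
ee_pos: [0.5913, 0.1847, 0.2056]
tcp_rot: [0.784, 0.621, -0.001, -0.0]
ft_force: [0.5, -1.3, -0.8]
opening: -0.0001
grasp_force: 0.0
```

Emit:
apply_moves:
  series: "0 0 0 0; -0.3 0 0 0; -0.3 0 0 0; -0.3 0 0 0; 0 0 0 0"

```text
clock: 11.58
ee_pos: [0.5861, 0.1585, 0.208]
tcp_rot: [0.784, 0.621, 0.0, 0.0]
ft_force: [0.4, -0.1, -0.1]
opening: 0.0001
grasp_force: 0.0
```

Run:
```python
from h import *
to(.581,.140,.207,76.9)
p,d=optics.capture('side');cv2.imwrite('pics/s3.png',cv2.resize(p[60:280,150:400],None,fx=2.5,fy=2.5))
```

```text
t 11.575 pos [0.5861 0.1585 0.208 ] xyaw 76.84 units [-0.64 -0.03  0.03] F [ 0.4 -0.1 -0.1] turn -0.01
```

View pics/s3.png

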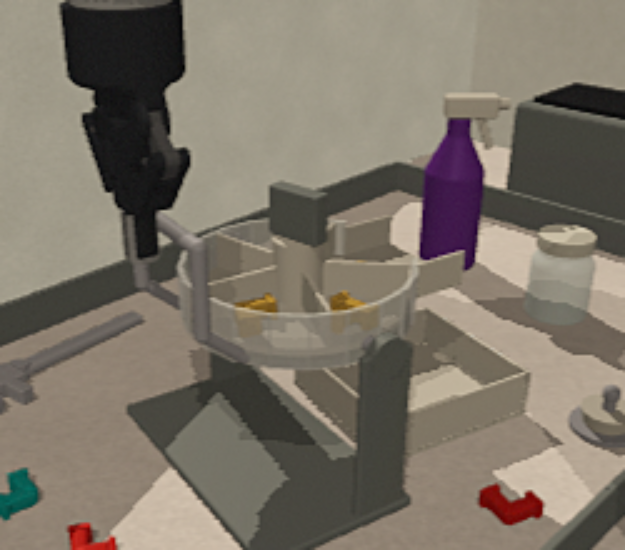

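The crop shows the shut fingers directly behind the bail bar at crop (148,235), inside its legs. The tee and elbow sit in the wheel, away from the spout. Now I push along the arc.

Emit:
apply_moves:
  series: "-0.36 0 -0.38 0; -0.34 0 -0.33 0; -0.34 0 -0.27 0; -0.34 0 -0.22 0; -0.34 0 -0.18 0; -0.34 0 -0.14 0; -0.34 0 -0.11 0; -0.34 0 -0.09 0; -0.34 0 -0.07 0; -0.34 0 -0.04 0"

```text
clock: 12.88
ee_pos: [0.5634, 0.0592, 0.2632]
tcp_rot: [0.783, 0.622, 0.001, 0.0]
ft_force: [1.6, 4.2, 2.7]
opening: -0.0
grasp_force: 2.2
```

Emit:
apply_moves:
  series: "0 0 0 0; 0 0 0 0; 0 0 0 0; 0 0 0 0; 0 0 0 0; 0 0 0 0; 0 0 0 0; 0 0 0 0"

```text
clock: 13.88
ee_pos: [0.5628, 0.0595, 0.262]
tcp_rot: [0.783, 0.622, -0.0, -0.0]
ft_force: [1.6, 3.2, 0.7]
opening: 0.0
grasp_force: 1.8
```

Run:
```python
from h import *
to(.581,.140,.207,76.9)
p,d=optics.capture('side');q,_=optics.capture('top')
a=cv2.resize(p[60:280,150:400],None,fx=1.6,fy=1.6);b=cv2.resize(q[95:265,220:430],(400,324))
cv2.imwrite('pics/s4.png',np.hstack([a[:324],b]))
```

```text
t 13.875 pos [0.5628 0.0595 0.262 ] xyaw 76.91 units [ 2.75 -0.02  1.83] F [1.6 3.2 0.7] turn 0.0
```

View pics/s4.png

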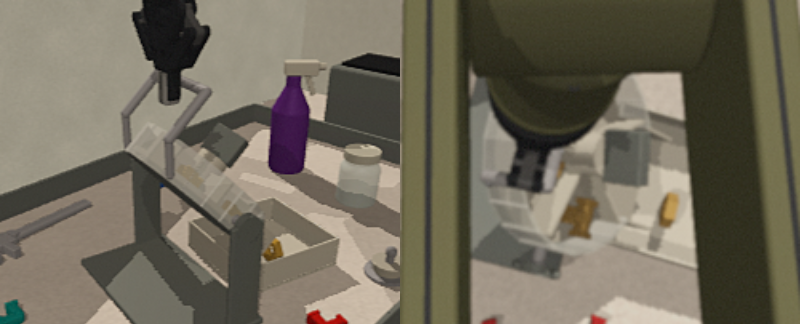

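The left (side) panel shows the carousel tipped and the nut inside the tub at (273,250), apparently on edge near the spout lip. The right (top) panel shows the tee still in the wheel at (580,215). I swing it back gently along the arc.

Emit:
apply_moves:
  series: "0.34 0 0.04 0; 0.34 0 0.07 0; 0.34 0 0.09 0; 0.34 0 0.11 0; 0.34 0 0.14 0; 0.34 0 0.18 0; 0.34 0 0.22 0; 0.34 0 0.27 0; 0.34 0 0.33 0; 0.36 0 0.38 0"

```text
clock: 15.22
ee_pos: [0.5863, 0.1598, 0.2067]
tcp_rot: [0.783, 0.622, -0.0, 0.0]
ft_force: [-0.7, 0.5, -0.3]
opening: -0.0001
grasp_force: 0.0
```

Emit:
apply_moves:
  series: "1 0 0 0; 1 0 0 0; 0 0 -1 0; 0 0 -1 0; 0 0 -1 0; 0 0 0 0; 0 0 0 0; 0 0 0 0; 0 0 0 0; 0 0 0 0"

```text
clock: 16.48
ee_pos: [0.5995, 0.2178, 0.2966]
tcp_rot: [0.783, 0.622, -0.001, -0.0]
ft_force: [-0.6, -0.6, 0.0]
opening: 0.0
grasp_force: 0.0
```

Run:
```python
from h import *
to(.581,.140,.207,76.9)
p,d=optics.capture('side');q,e=optics.capture('top')
a=cv2.resize(p[60:280,150:400],None,fx=1.6,fy=1.6);b=cv2.resize(q[95:265,220:430],(400,324))
cv2.imwrite('pics/s5.png',np.hstack([a[:324],b]))
for n,P,D in(('side',p,d),('top',q,e)):
    w=cloud(D,optics.camera_info(n));m=brass(P);N,l,s,c=cv2.connectedComponentsWithStats(m)
    for k in range(1,N):
        if s[k,4]>15: print(n,c[k].round(),s[k,4],np.median(w[l==k],0).round(3))
```

```text
t 16.475 pos [0.5995 0.2178 0.2966] xyaw 76.9 units [-2.66 -0.01  2.99] F [-0.6 -0.6  0. ] turn 0.0
side [297. 177.] 98 [0.499 0.01  0.16 ]
side [261. 181.] 129 [0.541 0.066 0.159]
side [320. 214.] 104 [ 0.504 -0.088  0.027]
side [ 92. 303.] 647 [0.623 0.391 0.017]
side [120. 367.] 2122 [0.447 0.416 0.055]
top [131. 145.] 273 [0.627 0.392 0.019]
top [283. 181.] 223 [0.54  0.075 0.161]
top [318. 209.] 270 [0.494 0.008 0.161]
top [ 98. 237.] 1916 [0.436 0.438 0.055]
```

View pics/s5.png

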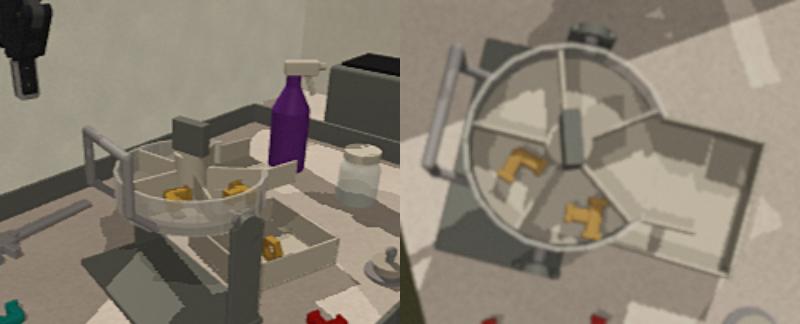

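The final picture shows the carousel level, with the elbow at (520,165) and the tee at (588,215) still in the wheel. The nut stands on edge in the tub at (270,247) in the side panel, about (0, -24) mm from the tub centre and about 25 mm up. One stillness check, then hand in.

Run:
```python
from h import *
def nut():
    p,d=optics.capture('side');m=brass(p);m[:200]=0;m[230:]=0;m[:,:300]=0
    v,u=np.nonzero(m);return u.mean(),v.mean()
a=nut()
for _ in range(8): b=nut()
print(a,b)
if np.hypot(a[0]-b[0],a[1]-b[1])<.6: print(order.close_job())
```

```text
(np.float64(320.43809523809523), np.float64(214.47619047619048)) (np.float64(320.4807692307692), np.float64(214.42307692307693))
the job is handed in; nothing more can be done
None
```

The job is handed in: the nut is at rest on its edge inside the tub, the carousel is level again, the elbow and tee are still in the wheel, and the arm is clear of everything; the hand-in call returned no pass or fail.

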